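# Turn a clamp pad over through the twist guide

### The arm

A 6-joint arm with a two-finger parallel gripper is mounted at the origin on the work surface; the furniture and walls round the work are solid. World frame = base frame: x ahead of the robot, y to its left, z up, the work surface at z = 0. Lengths are in m, angles in rad, forces in N, time in s.
With the tool pointing down it reaches from about 0.3 to 0.775 m from the base axis. Payload 14.6 kg.
Tool frame: the origin (TCP) lies midway between the tips of the shut fingers; the grasp point (between the pads) lies 19 mm behind it (ctrl.pinch_z is the distance from the TCP to the grasp point, in m); z points along the fingers, y is the line along which they close (so a half turn about z gives the same grasp; the last joint's range is limited). The gripper opens to 94 mm and grips with 3 to 60 N. Pads are 16 mm wide; open, the fingers measure 119 mm over their backs; the gripper's body (75 mm by 177 mm) begins 78 mm behind the grasp point.
Start: joints at [-1.239, 0.3, 1.521, -0, 1.321, -0.067], TCP at [0.214, -0.507, 0.205] pointing down, gripper open.
Joint ranges: [-3.03, 3.03], [-0.79, 2.21], [0.23, 2.52], [-1.04, 4.18], [0, 3.07], [-2.55, 2.55]. Speed limits (rad/s): [2.22, 2.22, 2.57, 3.14, 3.14, 3.14].

### API

Orientations are given as [roll, pitch, yaw] about the fixed x, y, z axes, in that order (R = Rz(yaw) Ry(pitch) Rx(roll)).
In Python, from station import ctrl gives the robot as it stands.
- The arm moves only by the tool jog_arm, never from a script. Its argument "motion" is a list of rows, each a list of 7 numbers: the shift along the tool's x, y, z in m, then the turn, a rotation vector about the tool's x, y, z in rad, then the opening, from -1 (shut) to 1 (fully open). In form: [[tx, ty, tz, rx, ry, rz, gripper], ...]. A call has 1 to 5 rows; each row shifts and turns the commanded pose from where the row before left it, along the tool's axes as they then stand; what a row does not reach is not made up. A row lasts 1/10 s, in which the tool goes at most 50 mm and 8.59 degrees, less where a joint would pass 70% of its speed; a pose out of reach is approached as far as the arm can. A call is refused whole if a number of a shift passes 0.05 or a number of a turn 0.15, either way. A call with a gripper value outside its range is refused whole. The fingers move at their own pace and stop on an object; "squeeze" is the grip in N (left out, the last holds). Time passes only in rows, so rows that do not move let the fingers close. It gives the time, the measured TCP pose, the force, the opening and the grip force at its end, in the units of the state.
- ctrl.get_obs(): the state, without advancing time (a new reading comes with each control period).
- ctrl.camera(name): name is "scene" or "top" or "wrist"; returns the picture (480x640x3 uint8, red, green, blue); there is no depth.
- ctrl.camera_model(name): a dict with "intrinsics" (3x3 intrinsics, pixels), "k1" (the pictures are not rectified: a ray, as slopes to the right and down, at radius r is drawn at 1 + k1 r^2 times it, then the intrinsics apply), "rvec" (rotation vector, rad) and "tvec" (3), from world to camera coordinates, as OpenCV has them. Camera axes: x right, y down, z forward; pixel columns grow to the right and rows downward; lengths in m; the calibration is good to about 2 mm. A picture is of the moment at which its call begins: read the wrist's pose just before it. camera_model takes no time and is no camera call; for the wrist camera it gives the pose at the moment of the call.
- ctrl.hand_in(): hands the job in; it is judged then, once.
The state is a dict: "time_s": time; "qpos": joint angles; "joint_vel": joint speeds; "tau": joint torques, N m; "ee_pos": TCP position; "eef_rot": TCP orientation; "force": force on the tool from outside, world axes, zero at the start; "moment": the same for the moment, N m; "grip_width": finger opening in m; "grip_force": force on a finger pad.
Only numpy, scipy, OpenCV 4.12 (cv2) and the standard library are available. Lean on these libraries where they do the work, as an engineer would, in place of code of your own. Each camera call takes 0.05 s, during which the arm holds its last target. There are 200 camera calls.

### The job

Set out one clamp pad for the glue-up: take the larger round cork-faced pad from the rack, hold it on edge over the slot of the twist guide with its cork face away from the tray, and let it drop through the twisted rods, so that it turns half over and comes to rest in the guide's tray cork side up. Leave the other two pads standing in the rack.

Things in the scene. Friction and masses are not known exactly. Their poses are not given: they have to be found in the camera images.
- round_pad_centre (a point): Middle of the pad to be turned: plain round disc, 48 mm in diameter, 10 mm thick, about 30 g: 7 mm dark hardwood with 3 mm cork on one face (small brass dot on the wood face). It stands on edge in the rack, centre 30 mm above the table, top 36 mm above the rack's. y axis: square to the disc, out of the cork face; z up at the start.
- small_pad_centre (a point): Centre of the small round pad, 36 mm in diameter, 10 mm thick, otherwise alike; stands in the same rack and stays there.
- square_pad_centre (a point): Centre of the square pad, 46 x 46 mm, 10 mm thick, otherwise alike; stands in the same rack and stays there.
- pad_rack: Fixed wooden rack block, 230 (x) x 60 (y) x 18 mm high, origin at the centre of its underside. Three slots in one line along its x, 75 mm apart (13 mm wide, 52 mm long, floor 6 mm above the table); the pads stand in them edge to edge, faces square to the rack's y, cork towards its +y. Which pad is in which slot varies.
- twist_guide: Fixed waxed plywood guide, 260 mm high; origin on the table below the middle of its slot. Top plate 124 (x) x 110 (y) mm on four posts; under its slot six steel rods twist half a turn, down to 92 mm; a disc let in on edge slides down by its weight, turns with them, and a ramp lays it back and out into the tray on the guide's -y side: the face that looked to +y at the top ends up.
- guide_mouth (a point): Middle of the slot at the top face of the guide's plate, 260 mm above the table; axes as the guide's. The slot is 60 mm long (x) and 24 mm wide (y), open below. A pad held upright over its middle, square to y, with its lowest 10 mm or so in the slot, can be let go.
- tray_centre (a point): Middle of the tray, on its floor 6 mm above the table, 120 mm to the guide's -y side of the slot. The tray is 70 mm wide inside (guide's x); its floor reaches 63 mm towards -y and 50 mm towards the slot, where the ramp rises from it; its rim stands 28 mm above the table.
Not all that is in view belongs to the job. What is shaped like the part that bears round_pad_centre but red is not meant.

How it is judged:
On the way, in this order (a step that is already met when the one before it is completed fails the run):
1. the larger round pad is on edge in the slot of the twist guide, over its middle, cork face away from the tray (horizontal distance between round_pad_centre and guide_mouth below 0.02 m and z of round_pad_centre in the frame of guide_mouth between -0.05 and 0.024 m and y of tray_centre in the frame of round_pad_centre below -0.03 m and angle between round_pad_centre's own y axis and vertical between 1.2 and 1.94 rad).
2. it passes down between the twisted rods (horizontal distance between round_pad_centre and guide_mouth below 0.02 m and z of round_pad_centre in the frame of guide_mouth between -0.19 and -0.07 m).
At the end, for the whole second after the job is handed in: the larger round pad has passed through the twisted rods and rests in the tray of the guide, flat or leaning on the ramp's foot, cork side up (within 40 degrees), and the other two pads are within 20 mm of where they stood (x of round_pad_centre in the frame of tray_centre between -0.03 and 0.03 m and y of round_pad_centre in the frame of tray_centre between -0.065 and 0.075 m and height (world z) of round_pad_centre below 0.05 m and angle between round_pad_centre's own y axis and vertical below 0.7 rad and linear speed of round_pad below 0.02 m/s and distance of each of small_pad_centre, square_pad_centre from where it was at the start of the episode below 0.02 m); the robot touches nothing.
It fails at once if another pad is pulled from the rack (distance of any of small_pad_centre, square_pad_centre from where it was at the start of the episode above 0.03 m).
It also fails if it takes over 40 s, if anything falls off the work surface, if the arm or the gripper's body presses on something with over 40 N, if the wrist force passes 120 N, or if a joint passes its speed limit or range.

## Working session

There is one attempt and no reset: what is moved stays moved. The work goes in short steps, Python scripts to look and compute and a tool call to move; the robot and the scene stay as the last step left them, time stands still between calls to the robot, and variables do not carry over. Pictures are saved under pics/ and viewed, at most 10 in all, crops included, and the job is handed in when it is done.

Besides the shell and the picture viewer there is one more tool, called after "Call:" as name(argument=value, ...) on one line, values as JSON. jog_arm: Moves the arm, as the interface text tells. Its arguments: {"type":"object","properties":{"motion":{"type":"array"},"squeeze":{"type":"number"}},"required":["motion"]}

```bash
mkdir -p pics; ls; python3 - <<'E'
from station import ctrl
import cv2
for n in("scene","top"):
    cv2.imwrite(f"pics/{n}0.png",ctrl.camera(n)[:,:,::-1]); m=ctrl.camera_model(n);print(n,m)
o=ctrl.get_obs();print(o['time_s'],o['ee_pos'],o['eef_rot'],ctrl.pinch_z)
E
```

```text
pics
scene {'intrinsics': array([[620.28419712,   0.        , 317.58402774],
       [  0.        , 620.28419712, 232.52641522],
       [  0.        ,   0.        ,   1.        ]]), 'k1': -0.14887496998237387, 'rvec': array([ 0.55950195, -2.36982643,  1.58665383]), 'tvec': array([0.44861317, 0.26425538, 1.24070438])}
top {'intrinsics': array([[440.4967743 ,   0.        , 322.81099543],
       [  0.        , 440.4967743 , 243.48165087],
       [  0.        ,   0.        ,   1.        ]]), 'k1': -0.060901873968983146, 'rvec': array([ 2.15711259, -2.14058986,  0.13766193]), 'tvec': array([-0.00421557,  0.54944215,  0.99490068])}
0.1 [ 0.21348983 -0.50662044  0.20496278] [-3.14056675e+00 -3.81032866e-05  3.98830926e-01] 0.0188
```

View pics/scene0.png

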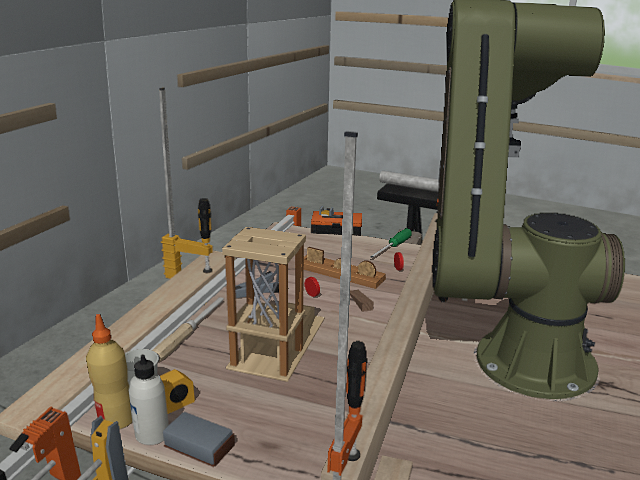

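View pics/top0.png

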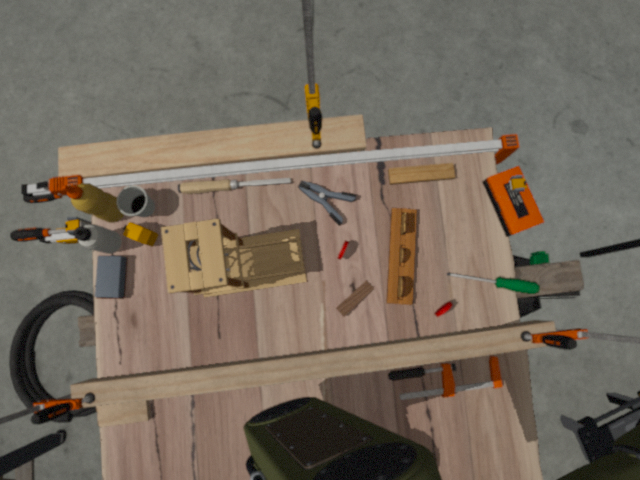

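Top view: rack at (403,255) with pads at about (404,224), (405,255) and (403,288). The guide plate's slot is near (193,258), with the tray to its right (world -y). Red discs lie at (343,250) and (446,308). Next is one close crop of the rack and guide.

```bash
python3 - <<'E'
import cv2,numpy as np
s=cv2.imread("pics/scene0.png");t=cv2.imread("pics/top0.png")
a=cv2.resize(s[230:300,290:410],(480,280),interpolation=cv2.INTER_CUBIC)
b=cv2.resize(t[200:310,370:440],(318,500),interpolation=cv2.INTER_CUBIC)
c=cv2.resize(s[225:285,215:315],(480,288),interpolation=cv2.INTER_CUBIC)
im=np.zeros((570,800,3),np.uint8);im[:280,:480]=a;im[282:570,:480]=c;im[:500,482:800]=b
cv2.imwrite("pics/crop1.png",im)
t2=cv2.resize(t[210:305,155:325],(800,447),interpolation=cv2.INTER_CUBIC);cv2.imwrite("pics/crop2.png",t2)
E
```

```text
(no output)
```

View pics/crop1.png

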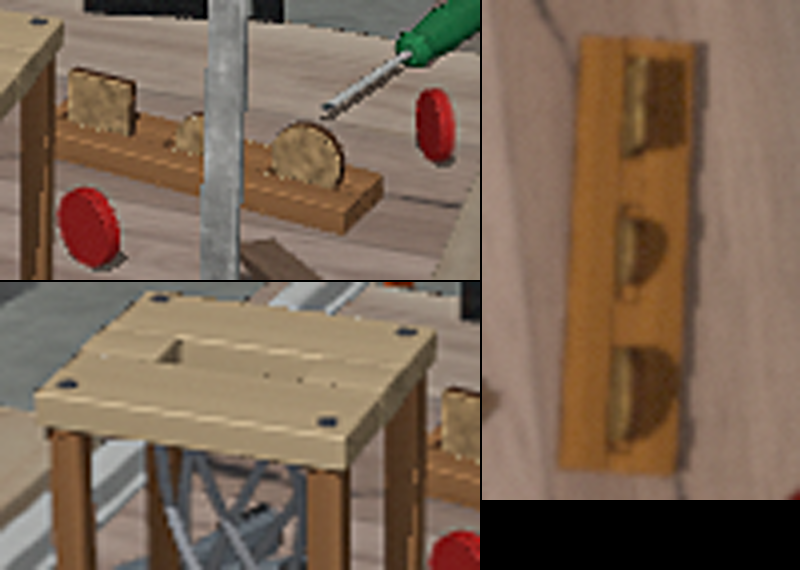

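View pics/crop2.png

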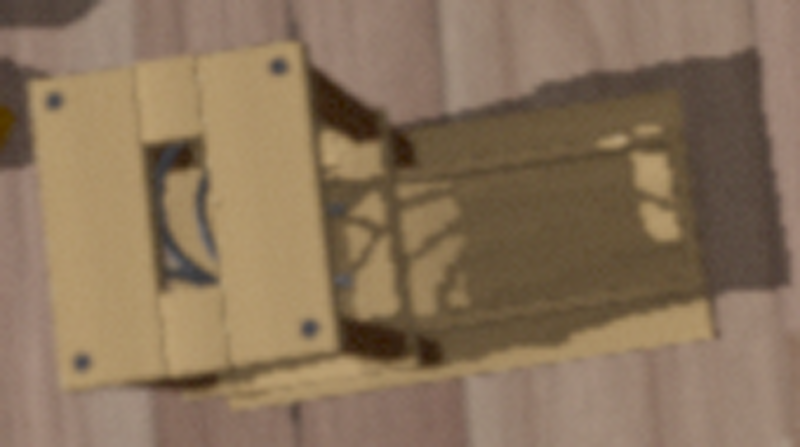

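Scene crop: the candidates are the square pad (315,256), the small round pad (337,263), the large round cork pad (367,269), and red discs at (313,287) and (399,261). I choose (367,269). It's the end slot nearest the robot, and its cork faces the scene camera (+y). The guide's slot is at top pixel (194,256), with the tray towards world -y.

```bash
cat > h.py <<'E'
import cv2,numpy as np
from station import ctrl
def ray(m,p):
    K=m['intrinsics'];d=np.array([m['k1'],0,0,0,0.])
    n=cv2.undistortPoints(np.float64([[p]]),K,d)[0,0]
    R=cv2.Rodrigues(m['rvec'])[0];c=-R.T@m['tvec'];v=R.T@[n[0],n[1],1];return c,v/np.linalg.norm(v)
def tri(*rs):
    A=sum(np.eye(3)-np.outer(v,v) for c,v in rs);b=sum((np.eye(3)-np.outer(v,v))@c for c,v in rs)
    x=np.linalg.solve(A,b);return x,max(np.linalg.norm(np.cross(x-c,v)) for c,v in rs)
def atz(r,z): c,v=r;return c+v*(z-c[2])/v[2]
def proj(m,P): return cv2.projectPoints(np.float64(P).reshape(-1,1,3),m['rvec'],m['tvec'],m['intrinsics'],np.array([m['k1'],0,0,0,0.]))[0][:,0]
E
python3 - <<'E'
from h import *
np.set_printoptions(precision=4,suppress=True)
T=ctrl.camera_model("top");S=ctrl.camera_model("scene");print(ray(T,(320,240))[0],ray(S,(320,240))[0])
tp=lambda x,y:ray(T,(155+x/4.706,210+y/4.706)); sc=lambda x,y:ray(S,(215+x/4.8,225+(y-282)/4.8))
tt=[(54,101),(279,66),(310,327),(82,362)];ss=[(67,384),(160,298),(406,331),(327,422)]
P=[]
for a,b in zip(tt,ss):
    x,e=tri(tp(*a),sc(*b));P.append(x);print('screw',x,e,atz(tp(*a),.26))
print('mean',np.mean(P,0))
b=lambda x,y:ray(T,(370+(x-482)/4.543,200+y/4.545)); s=lambda x,y:ray(S,(290+x/4,230+y/4))
print('slot corners',[atz(tp(*p),.26) for p in[(148,145),(205,140),(222,285),(165,290)]])
for a,c in [((678,470),(383,175)),((558,468),(345,207))]: print('rack',tri(b(*a),s(*c)),atz(b(*a),.018))
for a in [(580,37),(694,43)]: print('rack',atz(b(*a),.018))
print('pad cork-edge', [atz(b(*p),.045) for p in[(630,350),(612,445)]], 'mid',tri(b(628,400),s(308,122)))
E
```

```text
[ 0.4113 -0.0071  1.0595] [-0.0414  1.1401  0.7133]
screw [0.5403 0.2895 0.259 ] 0.00043878928007973325 [0.5397 0.2889 0.26  ]
screw [0.5547 0.2002 0.2589] 0.00034623021372233724 [0.5542 0.1998 0.26  ]
screw [0.452  0.1838 0.259 ] 0.00015026131796297705 [0.4518 0.1835 0.26  ]
screw [0.4378 0.2729 0.2588] 0.0005350667588491867 [0.4373 0.2723 0.26  ]
mean [0.4962 0.2366 0.2589]
slot corners [array([0.5225, 0.2504, 0.26  ]), array([0.5246, 0.2278, 0.26  ]), array([0.4678, 0.2186, 0.26  ]), array([0.4656, 0.2409, 0.26  ])]
rack (array([ 0.4108, -0.2145,  0.0124]), np.float64(0.0007573636170442379)) [ 0.4115 -0.2132  0.018 ]
rack (array([ 0.4121, -0.151 ,  0.0181]), np.float64(0.000135141248100697)) [ 0.4122 -0.151   0.018 ]
rack [ 0.6393 -0.1652  0.018 ]
rack [ 0.6366 -0.2259  0.018 ]
pad cork-edge [array([ 0.4718, -0.1844,  0.045 ]), array([ 0.4239, -0.1746,  0.045 ])] mid (array([ 0.448 , -0.1804,  0.0558]), np.float64(0.002014081690726207))
```

```bash
cat >> h.py <<'E'
from scipy.spatial.transform import Rotation as Ro
def plan(p,yaw,n=None,g=1):
    "rows from the measured pose to p, tool down at yaw"
    o=ctrl.get_obs();p0=np.array(o['ee_pos']);R=Ro.from_euler('xyz',o['eef_rot']);Rt=Ro.from_euler('xyz',[np.pi,0,yaw])
    w=(R.inv()*Rt).as_rotvec();d=np.array(p)-p0
    n=n or int(np.ceil(max(np.linalg.norm(d)/.045,np.linalg.norm(w)/.14,1)))
    print('t',round(o['time_s'],2),'from',p0.round(4),np.round(o['eef_rot'],3),'rows',n)
    for i in range(n):
        s=R.inv().apply(d/n);print([round(float(v),4) for v in [*s,*(w/n)]]+[g]);R=R*Ro.from_rotvec(w/n)
E
python3 -c "
from h import *
plan([.450,-.1845,.205],-.057)"
```

```text
t 0.1 from [ 0.2135 -0.5066  0.205 ] [-3.141 -0.     0.399] rows 9
[0.0381, -0.0228, 0.0, -0.0001, 0.0, 0.0506, 1]
[0.0369, -0.0247, 0.0, -0.0001, 0.0, 0.0506, 1]
[0.0356, -0.0265, 0.0, -0.0001, 0.0, 0.0506, 1]
[0.0342, -0.0283, 0.0, -0.0001, 0.0, 0.0506, 1]
[0.0328, -0.03, 0.0, -0.0001, 0.0, 0.0506, 1]
[0.0312, -0.0316, 0.0, -0.0001, 0.0, 0.0506, 1]
[0.0296, -0.0331, 0.0, -0.0001, 0.0, 0.0506, 1]
[0.0278, -0.0346, 0.0, -0.0001, 0.0, 0.0506, 1]
[0.0261, -0.036, -0.0, -0.0001, 0.0, 0.0506, 1]
```

Call:
jog_arm(motion=[[0.038, -0.023, 0, 0, 0, 0.05, 1], [0.037, -0.025, 0, 0, 0, 0.05, 1], [0.036, -0.0265, 0, 0, 0, 0.05, 1], [0.034, -0.028, 0, 0, 0, 0.05, 1], [0.033, -0.03, 0, 0, 0, 0.05, 1]])

```text
time_s: 0.6
ee_pos: [0.3456, -0.3258, 0.2053]
eef_rot: [-3.141, 0.0, 0.146]
force: [1.2, 0.1, 0.9]
grip_width: 0.094
grip_force: 0.0
```

Call:
jog_arm(motion=[[0.031, -0.032, 0, 0, 0, 0.05, 1], [0.03, -0.033, 0, 0, 0, 0.05, 1], [0.028, -0.035, 0, 0, 0, 0.05, 1], [0.026, -0.036, 0, 0, 0, 0.05, 1], [0, 0, 0, 0, 0, 0, 1]])

```text
time_s: 1.1
ee_pos: [0.4516, -0.1795, 0.2051]
eef_rot: [-3.141, 0.0, -0.048]
force: [0.1, 0.0, 0.2]
grip_width: 0.0942
grip_force: 0.0
```

```bash
python3 - <<'E'
from h import *
o=ctrl.get_obs();m=ctrl.camera_model("wrist");im=ctrl.camera("wrist")
print(o['time_s'],o['ee_pos'],o['eef_rot'],o['qpos']); np.savez('w1.npz',**m)
cv2.imwrite("pics/w1.png",im[:,:,::-1])
for y in(-.005,.005):
  c=np.array([.450,-.1845,.030])+y*np.array([.057,1,0]);print(proj(m,[c+[0,0,.024],c+[.024,-.001,0],c-[.024,-.001,0]]))
E
```

```text
1.1 [ 0.45157606 -0.1795407   0.20514944] [-3.14084604e+00  2.34463763e-04 -4.84476314e-02] [-4.54142237e-01  1.57370747e-01  1.69676464e+00  6.18033132e-04
  1.28796741e+00  1.16492918e+00]
[[336.20308935 224.42877822]
 [335.50411907 195.50912244]
 [335.48162927 242.40962597]]
[[325.54363527 224.33494029]
 [325.37473819 195.41706301]
 [325.66940791 242.32512883]]
```

View pics/w1.png

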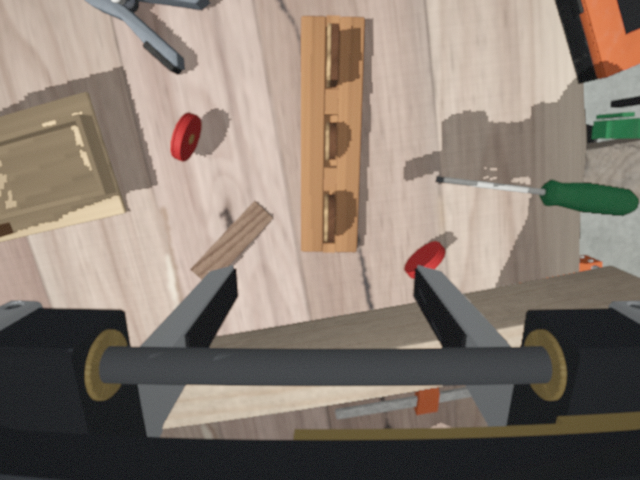

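Wrist view: large pad at (329,217), rows about 194–242, where I predicted 195–242. A zoom will give its y offset and rack yaw.

```bash
python3 - <<'E'
import cv2
a=cv2.imread("pics/w1.png")[180:260,295:365]
cv2.imwrite("pics/w1c.png",cv2.resize(a,(525,600),interpolation=cv2.INTER_CUBIC))
E
```

```text
(no output)
```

View pics/w1c.png

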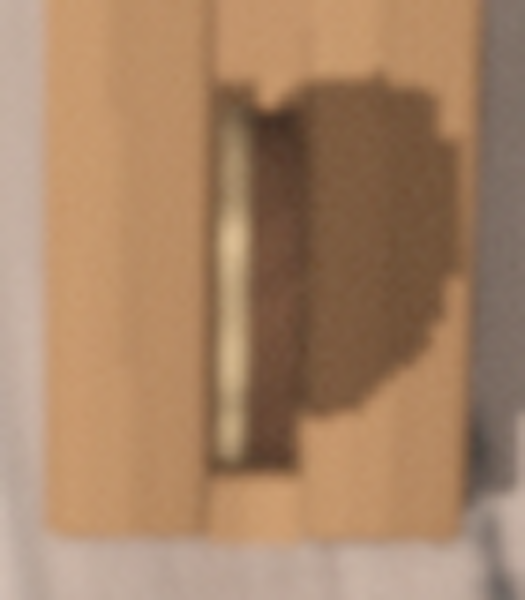

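The pad spans columns 323.7–335.7, so its centre is at (0.450, -0.1835), which agrees with the two-view height of about 0.055. Descending.

```bash
python3 -c "
from h import *
plan([.450,-.1835,.026],-.057)"
```

```text
t 1.15 from [ 0.4505 -0.1813  0.2051] [-3.141e+00  1.000e-03 -4.800e-02] rows 4
[-0.0001, 0.0006, 0.0448, -0.0001, 0.0002, 0.0024, 1]
[-0.0001, 0.0006, 0.0448, -0.0001, 0.0002, 0.0024, 1]
[-0.0001, 0.0006, 0.0448, -0.0001, 0.0002, 0.0024, 1]
[-0.0001, 0.0006, 0.0448, -0.0001, 0.0002, 0.0024, 1]
```

Call:
jog_arm(motion=[[0, 0, 0.045, 0, 0, 0.003, 1], [0, 0, 0.045, 0, 0, 0.002, 1], [0, 0, 0.03, 0, 0, 0, 1], [0, 0, 0, 0, 0, 0, 1], [0, 0, 0, 0, 0, 0, 1]])

```text
time_s: 1.65
ee_pos: [0.4497, -0.1839, 0.0863]
eef_rot: [3.141, 0.0, -0.057]
force: [0.1, 0.2, 0.6]
grip_width: 0.0936
grip_force: 0.0
```

```bash
python3 -c "
from h import *
plan([.450,-.1835,.026],-.057)"
```

```text
t 1.65 from [ 0.4497 -0.1839  0.0863] [ 3.141  0.    -0.057] rows 2
[0.0001, -0.0002, 0.0302, 0.0, 0.0, 0.0001, 1]
[0.0001, -0.0002, 0.0302, 0.0, 0.0, 0.0001, 1]
```

Call:
jog_arm(motion=[[0, 0, 0.03, 0, 0, 0, 1], [0, 0, 0.02, 0, 0, 0, 1], [0, 0, 0.01, 0, 0, 0, 1], [0, 0, 0, 0, 0, 0, 0.0], [0, 0, 0, 0, 0, 0, -0.5]], squeeze=12)

```text
time_s: 2.15
ee_pos: [0.4505, -0.1836, 0.0269]
eef_rot: [3.141, -0.002, -0.056]
force: [-0.1, 0.6, 1.5]
grip_width: 0.0812
grip_force: 0.0
```

Call:
jog_arm(motion=[[0, 0, 0, 0, 0, 0, -1], [0, 0, 0, 0, 0, 0, -1], [0, 0, 0, 0, 0, 0, -1], [0, 0, 0, 0, 0, 0, -1], [0, 0, 0, 0, 0, 0, -1]])

```text
time_s: 2.65
ee_pos: [0.4498, -0.1831, 0.0256]
eef_rot: [3.142, -0.0, -0.056]
force: [-0.4, 0.2, -0.2]
grip_width: 0.0413
grip_force: 0.0
```

Call:
jog_arm(motion=[[0, 0, 0, 0, 0, 0, -1], [0, 0, 0, 0, 0, 0, -1], [0, 0, 0, 0, 0, 0, -1], [0, 0, 0, 0, 0, 0, -1], [0, 0, 0, 0, 0, 0, -1]])

```text
time_s: 3.15
ee_pos: [0.4498, -0.1831, 0.0254]
eef_rot: [-3.142, 0.0, -0.056]
force: [-0.6, 0.4, -0.2]
grip_width: 0.0101
grip_force: 12.0
```

Call:
jog_arm(motion=[[0, 0, -0.015, 0, 0, 0, -1], [0, 0, -0.03, 0, 0, 0, -1], [0, 0, -0.04, 0, 0, 0, -1], [0, 0, -0.045, 0, 0, 0, -1], [0, 0, -0.045, 0, 0, 0, -1]])

```text
time_s: 3.65
ee_pos: [0.4494, -0.1828, 0.2022]
eef_rot: [-3.141, 0.0, -0.056]
force: [-0.5, 0.4, -0.8]
grip_width: 0.0098
grip_force: 12.0
```

Call:
jog_arm(motion=[[0, 0, -0.045, 0, 0, 0, -1], [0, 0, -0.045, 0, 0, 0, -1], [0, 0, -0.04, 0, 0, 0, -1], [0, 0, -0.015, 0, 0, 0, -1], [0, 0, 0, 0, 0, 0, -1]])

```text
time_s: 4.15
ee_pos: [0.4502, -0.1832, 0.3474]
eef_rot: [3.14, -0.003, -0.056]
force: [-0.9, -0.2, -1.4]
grip_width: 0.01
grip_force: 12.0
```

```bash
python3 - <<'E'
from h import *
plan([.4955,.2357,.340],.16,None,-1)
o=ctrl.get_obs();print(o['grip_width'],o['grip_force'])
E
```

```text
t 4.15 from [ 0.4502 -0.1832  0.3474] [ 3.14e+00 -3.00e-03 -5.60e-02] rows 10
[0.0022, -0.0421, 0.0007, 0.0002, -0.0003, -0.0216, -1]
[0.0031, -0.042, 0.0007, 0.0002, -0.0003, -0.0216, -1]
[0.004, -0.0419, 0.0007, 0.0002, -0.0003, -0.0216, -1]
[0.0049, -0.0419, 0.0007, 0.0002, -0.0003, -0.0216, -1]
[0.0058, -0.0417, 0.0007, 0.0002, -0.0003, -0.0216, -1]
[0.0067, -0.0416, 0.0007, 0.0002, -0.0003, -0.0216, -1]
[0.0076, -0.0414, 0.0007, 0.0002, -0.0003, -0.0216, -1]
[0.0085, -0.0413, 0.0007, 0.0002, -0.0003, -0.0216, -1]
[0.0094, -0.0411, 0.0007, 0.0002, -0.0003, -0.0216, -1]
[0.0103, -0.0409, 0.0007, 0.0002, -0.0003, -0.0216, -1]
0.010022158408234371 11.999835222959518
```

Call:
jog_arm(motion=[[0.002, -0.042, 0, 0, 0, -0.022, -1], [0.003, -0.042, 0, 0, 0, -0.022, -1], [0.004, -0.042, 0, 0, 0, -0.022, -1], [0.005, -0.042, 0, 0, 0, -0.022, -1], [0.006, -0.042, 0, 0, 0, -0.022, -1]])

```text
time_s: 4.65
ee_pos: [0.4719, 0.0285, 0.3438]
eef_rot: [-3.141, 0.002, 0.055]
force: [0.4, 0.9, -0.8]
grip_width: 0.0103
grip_force: 12.0
```

Call:
jog_arm(motion=[[0.007, -0.042, 0, 0, 0, -0.022, -1], [0.008, -0.042, 0, 0, 0, -0.022, -1], [0.009, -0.041, 0, 0, 0, -0.022, -1], [0.009, -0.041, 0, 0, 0, -0.022, -1], [0.01, -0.041, 0, 0, 0, -0.02, -1]])

```text
time_s: 5.15
ee_pos: [0.4946, 0.2388, 0.3436]
eef_rot: [3.141, 0.002, 0.163]
force: [0.9, -0.6, 0.9]
grip_width: 0.0101
grip_force: 12.0
```

Call:
jog_arm(motion=[[0, 0, 0, 0, 0, 0, -1], [0, 0, 0, 0, 0, 0, -1], [0, 0, 0, 0, 0, 0, -1]])

```text
time_s: 5.45
ee_pos: [0.4949, 0.2362, 0.3447]
eef_rot: [3.141, 0.001, 0.161]
force: [0.1, -0.2, 0.6]
grip_width: 0.0099
grip_force: 12.0
```

```bash
python3 - <<'E'
from h import *
o=ctrl.get_obs();m=ctrl.camera_model("wrist");im=ctrl.camera("wrist")
cv2.imwrite("pics/w2.png",im[:,:,::-1])
G=np.array([.4955,.2357,.26]);R=Ro.from_euler('z',.16)
print(proj(m,G+R.apply([[.03,.012,0],[.03,-.012,0],[-.03,-.012,0],[-.03,.012,0],[.062,.055,0],[.062,-.055,0]])).round(1))
s=ctrl.camera("scene");cv2.imwrite("pics/s2.png",s[:,:,::-1])
cv2.imwrite("pics/v2.png",np.hstack([cv2.resize(im,(440,330)),cv2.resize(s[170:290,190:320],(357,330),interpolation=cv2.INTER_CUBIC)])[:,:,::-1])
plan([.4955,.2357,.272],.16,None,-1)
E
```

```text
[[310.  201.4]
 [342.5 201.4]
 [341.5 277.8]
 [310.7 277.8]
 [249.9 157.3]
 [402.7 157.6]]
t 5.55 from [0.4951 0.236  0.3454] [3.141 0.    0.16 ] rows 2
[0.0002, 0.0002, 0.0367, 0.0001, 0.0, 0.0001, -1]
[0.0002, 0.0002, 0.0367, 0.0001, 0.0, 0.0001, -1]
```

View pics/v2.png

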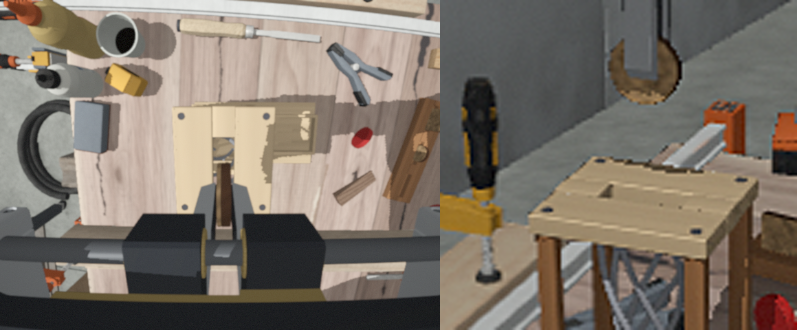

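The guide prediction matches: plate corners are predicted at columns 172 and 277 and seen at 173 and 276. The pad is held centred, cork towards the scene camera and away from the tray. Lowering it.

Call:
jog_arm(motion=[[0, 0, 0.03, 0, 0, 0, -1], [0, 0, 0.025, 0, 0, 0, -1], [0, 0, 0.012, 0, 0, 0, -1], [0, 0, 0.008, 0, 0, 0, -1], [0, 0, 0, 0, 0, 0, -1]])

```text
time_s: 6.05
ee_pos: [0.495, 0.2367, 0.2704]
eef_rot: [3.142, 0.0, 0.161]
force: [-0.3, -0.2, 0.6]
grip_width: 0.0098
grip_force: 12.0
```

Call:
jog_arm(motion=[[0, 0, 0, 0, 0, 0, -1], [0, 0, 0, 0, 0, 0, -1], [0, 0, 0, 0, 0, 0, -1]])

```text
time_s: 6.35
ee_pos: [0.4951, 0.2372, 0.2711]
eef_rot: [-3.141, -0.001, 0.162]
force: [0.4, -1.0, -1.0]
grip_width: 0.01
grip_force: 12.0
```

Call:
jog_arm(motion=[[0, 0, 0, 0, 0, 0, 1], [0, 0, 0, 0, 0, 0, 1], [0, 0, 0, 0, 0, 0, 1], [0, 0, 0, 0, 0, 0, 1], [0, 0, 0, 0, 0, 0, 1]])

```text
time_s: 6.85
ee_pos: [0.495, 0.2371, 0.2704]
eef_rot: [3.142, -0.0, 0.162]
force: [0.2, 0.3, 0.2]
grip_width: 0.0465
grip_force: 0.0
```

Call:
jog_arm(motion=[[0, 0, 0, 0, 0, 0, 1], [0, 0, 0, 0, 0, 0, 1], [0, 0, 0, 0, 0, 0, 1], [0, 0, -0.04, 0, 0, 0, 1], [0, 0, -0.04, 0, 0, 0, 1]])

```text
time_s: 7.35
ee_pos: [0.4946, 0.2369, 0.351]
eef_rot: [3.141, 0.002, 0.162]
force: [0.5, 0.6, 1.1]
grip_width: 0.0865
grip_force: 0.0
```

Call:
jog_arm(motion=[[0, 0.04, -0.02, 0, 0, 0, 1], [0, 0.04, 0, 0, 0, 0, 1], [0, 0.04, 0, 0, 0, 0, 1], [0, 0, 0, 0, 0, 0, 1], [0, 0, 0, 0, 0, 0, 1]])

```text
time_s: 7.85
ee_pos: [0.5144, 0.1182, 0.3705]
eef_rot: [-3.141, -0.0, 0.16]
force: [-0.3, 0.7, -0.9]
grip_width: 0.0943
grip_force: 0.0
```

```bash
python3 - <<'E'
from h import *
im=ctrl.camera("wrist");s=ctrl.camera("scene");t=ctrl.camera("top")
cv2.imwrite("pics/v3.png",np.vstack([np.hstack([cv2.resize(im,(400,300)),cv2.resize(s[220:390,210:400],(400,300),interpolation=cv2.INTER_CUBIC)]),cv2.resize(t[190:310,130:450],(800,300),interpolation=cv2.INTER_CUBIC)])[:,:,::-1])
E
```

```text
(no output)
```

View pics/v3.png

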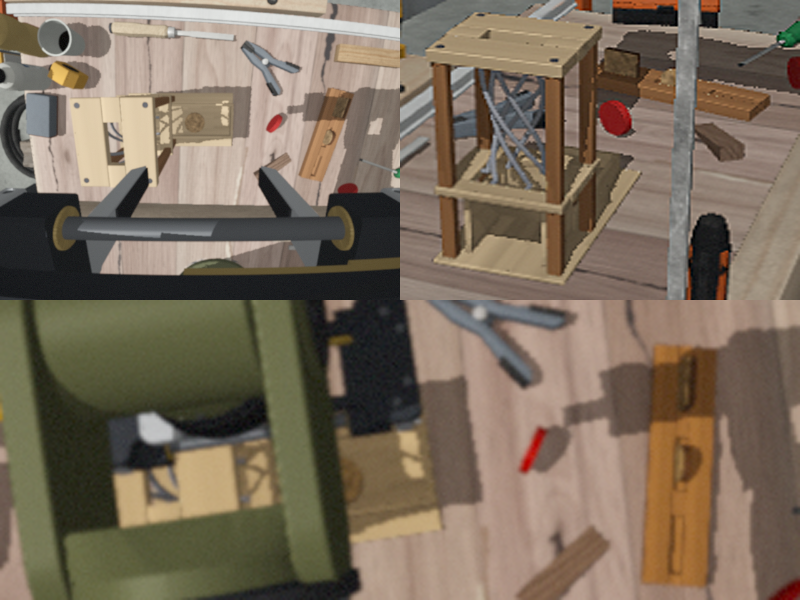

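Wrist view (top left): the pad lies in the tray near (195,122), and the square and small pads still stand in the rack. One close crop to confirm cork up and at rest.

```bash
python3 - <<'E'
from h import *
m=ctrl.camera_model("wrist");a=ctrl.camera("wrist");
G=np.array([.4955,.2357,.006]);R=Ro.from_euler('z',.16);c=G+R.apply([0,-.12,0]);p=proj(m,[c])[0];print('tray centre px',p)
for i in range(2):b=ctrl.camera("wrist")
x,y=map(int,p);print('diff',np.abs(a[y-50:y+50,x-70:x+70].astype(int)-b[y-50:y+50,x-70:x+70]).mean())
cv2.imwrite("pics/v4.png",cv2.resize(b[y-50:y+50,x-70:x+70],(700,500),interpolation=cv2.INTER_CUBIC)[:,:,::-1])
E
```

```text
tray centre px [326.82134849 193.47851426]
diff 1.343547619047619
```

View pics/v4.png

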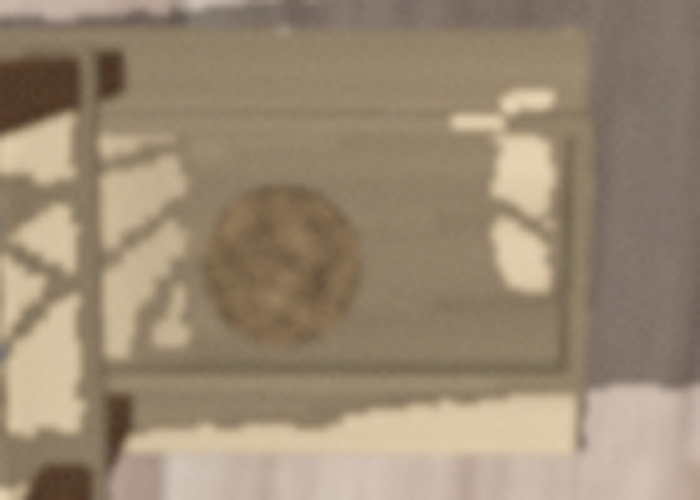

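The pad lies flat and still at crop (282,265), about 20 mm from the tray centre. Its speckled cork face is up and no brass dot shows. Handing in.

```bash
python3 -c "
from station import ctrl
print(ctrl.hand_in())"
```

```text
the job is handed in; nothing more can be done
None
```

I dropped the larger round pad through the twist guide; it lies cork side up in the tray, the other two pads still stand in the rack, and the job is handed in (no verdict was returned).

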